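# Load a label roll on a bench unwinder and lock it

### The arm

A 6-joint arm with a two-finger parallel gripper is mounted at the origin on the work surface. World frame = base frame: x ahead of the robot, y to its left, z up, the work surface at z = 0. Lengths are in m, angles in degrees, forces in N, time in s.
With the tool pointing down it reaches from about 0.3 to 0.75 m from the base axis. Payload 8.5 kg.
Tool frame: the origin (TCP) lies midway between the tips of the shut fingers; the grasp point (between the pads) lies 19 mm behind it; z points along the fingers, y is the line along which they close (so a half turn about z gives the same grasp; the last joint's range is limited). The gripper opens to 88 mm and grips with 3 to 60 N. Pads are 18 mm wide; open, the fingers measure 123 mm over their backs; the gripper's body (75 mm by 187 mm) begins 45 mm behind the grasp point.
Start: joints at [58.253, 21.807, 74.336, -0, 83.858, -12.336], TCP at [0.183, 0.519, 0.217] pointing down, gripper open.
Joint ranges: [-178.18, 178.18], [-50.72, 133.34], [12.68, 142.11], [-81.47, 261.47], [9.98, 163.14], [-165.26, 165.26]. Speed limits (degrees/s): [136.94, 136.94, 180, 180, 180, 180].

### API

Orientations are given as a 3x3 rotation matrix whose columns are the frame's x, y, z axes.
In Python, from bench import arm, vision, ticket, trace, landmark_of gives the robot as it stands. The module is installed in compiled form; this text tells all that it offers.
- The arm moves only by the tool servo_tool, never from a script. Its argument "moves" is a list of rows, each a list of 3 entries, a list of its own where there are three numbers: the shift along the tool's x, y, z in m, then the turn, a rotation vector about the tool's x, y, z in units of 6 degrees (1.0 is 6 degrees), then the opening, from -1 (shut) to 1 (fully open). In form: [[[dx, dy, dz], [wx, wy, wz], claw], ...]. A call has 1 to 20 rows; each row is the pose to reach, as a shift and turn from the pose commanded when the call began, along the tool's axes at that moment; what a row does not reach only later rows make up. A row lasts 1/8 s, in which the tool goes at most 62.5 mm and 10.7 degrees, less where a joint would pass 70% of its speed; a pose out of reach is approached as far as the arm can. A call with a gripper value outside its range is refused whole. The fingers move at their own pace and stop on an object; the grip force is fixed at half the most. Time passes only in rows, so rows that repeat a pose let the fingers close. It gives the time, the measured TCP pose, the force, the opening and the grip force at its end, in the units of the state.
- arm.get_obs(): the state, without advancing time (a new reading comes with each control period).
- vision.read_camera(name): name is "side" or "top"; returns a dict with "frame" (480x640x3 uint8, red, green, blue), "depth" (480x640 float32, m along the optical axis (not along the pixel's ray), 0 where there is no reading), "K" (3x3 intrinsics, pixels), "rvec" (rotation vector, rad) and "tvec" (3), from world to camera coordinates, as OpenCV has them. Camera axes: x right, y down, z forward; pixel columns grow to the right and rows downward; lengths in m; the calibration is good to about 2 mm. A picture is of the moment at which its call begins.
- ticket.close_job(): hands the job in; it is judged then, once.
Trained networks look in a picture, given as the dict that the camera call returned (one of the last four; its "shot" number tells which), for a name from the list of things; names that differ only in an ending like _2 or _b are one class to them, and where a whole thing is asked for, a point or a joint stands for the part that bears it (a point fixed in the world has none). Each returns a list of dicts, best first, with "score" (0 to 1); they miss things now and then, are a little off and sometimes report something else, mostly with a low value. They report only what shows in the picture. A call takes as long as a camera call. They do not tell look-alikes from the thing itself.
- trace(thing, picture): "region" (480x640 bool, what is visible of it) and "extent" ([left, top, right, bottom] as shares, 0 to 1, of the picture: columns of its width, rows of its height, round what is visible of it).
- landmark_of(thing, picture): "location" ([column, row] as shares, 0 to 1, of the picture: columns of its width, rows of its height: a listed point, or the origin of a listed thing).
The state is a dict: "time": time; "qpos": joint angles; "qd": joint speeds; "joint_torque": joint torques, N m; "ee_pos": TCP position; "tcp_rot": TCP orientation; "contact_force": force on the tool from outside, world axes, zero at the start; "torque": the same for the moment, N m; "gripper_width": finger opening in m; "finger_force": force on a finger pad.
Only numpy, scipy, OpenCV 4.12 (cv2) and the standard library are available. Lean on these libraries where they do the work, as an engineer would, in place of code of your own. Each camera call takes 0.05 s, during which the arm holds its last target. There are 200 camera calls.

### The job

Load the medium-height one of the three label rolls into the label unwinder: set it on the spindle, turn it until its notched hub drops over the two drive dogs, and press it gently down into the well until it is fully home. Then swing the lock arm all the way round over the roll to its stop, and leave the other two rolls where they stand.

Things in the scene. Friction and masses are not known exactly. Their poses are not given: they have to be found in the camera images.
- roll: the medium label roll: white paper roll on a grey notched hub, standing on end, outer diameter 64 mm, core hole 27, height 46, about 140 g. Origin at the centre of its underside, z up its axis. The lowest 7 mm are the hub: four radial slots 12 wide and 7 deep, open below, run from core to rim along its +x, +y, -x and -y axes.
- roll_short: look-alike roll, height 34 mm, otherwise the same; not wanted
- roll_tall: look-alike roll, height 60 mm, otherwise the same; not wanted
- unwinder: label unwinder fixed on the bench: grey housing 170 mm (its x) by 150 (its y) by 45 high, origin at the centre of its underside, z up. A round well, diameter 84, 30 deep, is let into its top around the spindle, at (0, -25) mm. In it sits a round aluminium turntable, diameter 68, on a carrier that is pushed down.
- seat (a point): centre of the turntable's top face; sinks with the carrier, starts 45 mm above the bench. On it stand two drive dogs facing each other across the spindle, 6 mm wide, 5 high, 17 to 27 from the axis, at any angle (unreported): feel for them by turning the roll under 4 to 6 N. A brake holds the turntable. A roll over the dogs has its underside here; one still on top of them is 5 mm higher.
- carrier (a joint): how far the carrier with the turntable is pushed down, 0 (up) to 0.020 m (fully home, on a hard stop). It slides stiffly (13 N friction) and stays where it is left. The medium roll's top is 71 mm above the bench when home.
- lockarm (a joint): lock arm's angle about its upright hinge: 0 parked, 1.9 rad locked (over the roll, pointing from hinge to spindle); grows counter-clockwise from above, stays where left. Flat steel bar 16 mm wide, 8 thick, reaching 72 from the hinge, underside 73.5 above the bench: it passes only over a roll that is over the dogs and fully home.
- lock_hinge (a point): on the lock arm's hinge axis, at the height of the bar's underside: at (0, 55) mm of the unwinder, 80 mm from the spindle's axis. The post below is 20 in diameter.
- lock_knob (a point): centre of the top of the upright black knob on the lock arm, diameter 14 mm, 20 tall above the bar, 62 from the hinge axis; its top is 101.5 above the bench
- spindle_tip (a point): centre of the top of the fixed upright steel spindle, diameter 22 mm, its last 6 mm tapered; 67 above the bench, 22 above the housing's top
Things that resemble listed ones, but are neither listed nor needed, are in the scene too. What is shaped like the roll but green or red is not meant.

How it is judged (in metres and radians):
On the way, in this order (a step that is already met when the one before it is completed fails the run):
1. the medium roll is on the spindle, over the dogs and pressed fully home while the lock arm is still open (horizontal distance between roll and seat below 0.005 m and z of roll in the frame of seat below 0.0025 m and value of joint carrier above 0.018 m and value of joint lockarm below 1.3 rad), for 0.2 s.
2. the lock arm is swung over the roll to its stop (value of joint lockarm above 1.78 rad), for 0.2 s.
At the end, for the whole second after the job is handed in: Medium roll upright (0.08 rad) and at rest on the spindle, within 5 mm of its axis and over the dogs (underside within 2.5 mm of the turntable); carrier down by over 18 of 20 mm; lock arm past 1.78 of 1.9 rad; the other two rolls within 30 mm of their starts (horizontal distance between roll and seat below 0.005 m and z of roll in the frame of seat below 0.0025 m and angle between roll's own z axis and vertical below 0.08 rad and value of joint carrier above 0.018 m and value of joint lockarm above 1.78 rad and linear speed of roll below 0.02 m/s and distance of each of roll_short, roll_tall from where it was at the start of the episode below 0.03 m); the robot touches nothing.
It fails at once if the medium roll is pressed against the unwinder with more than 45 N (contact force between roll and unwinder above 45 N).
It fails at once if another roll is shifted by more than 30 mm (distance of any of roll_short, roll_tall from where it was at the start of the episode above 0.03 m).
It also fails if it takes over 72 s, if anything falls off the work surface, if the arm or the gripper's body presses on something with over 40 N, if the wrist force passes 120 N, or if a joint passes its speed limit or range.

## Working session

There is one attempt and no reset: what is moved stays moved. The work goes in short steps, Python scripts to look and compute and a tool call to move; the robot and the scene stay as the last step left them, time stands still between calls to the robot, and variables do not carry over. Pictures are saved under pics/ and viewed, at most 10 in all, crops included, and the job is handed in when it is done.

Besides the shell and the picture viewer there is one more tool, called after "Call:" as a command line: name --argument value ..., lists and objects as JSON in quotes. servo_tool: Moves the arm, as the interface text tells. Its arguments: {"type":"object","properties":{"moves":{"type":"array","items":{"type":"array"}}},"required":["moves"]}

```bash
mkdir -p pics
cat > h.py <<'E'
import numpy as np, cv2
from bench import arm, vision, ticket, trace, landmark_of
def cam(p):
    R=cv2.Rodrigues(np.array(p["rvec"],float))[0]; return R,np.array(p["tvec"],float).ravel(),np.array(p["K"],float)
def cloud(p):
    R,t,K=cam(p); d=p["depth"]; v,u=np.mgrid[:480,:640]
    c=np.stack([(u-K[0,2])/K[0,0]*d,(v-K[1,2])/K[1,1]*d,d],-1)
    return (c-t)@R
def ray(p,uv,z):
    R,t,K=cam(p); d=R.T@(np.linalg.inv(K)@[uv[0],uv[1],1]); o=-R.T@t
    return o+d*(z-o[2])/d[2]
def circ(P):
    A=np.c_[2*P[:,:2],np.ones(len(P))]; s=np.linalg.lstsq(A,(P[:,:2]**2).sum(1),rcond=None)[0]
    return s[:2],np.sqrt(s[2]+s[:2]@s[:2])
def save(p,n): cv2.imwrite("pics/"+n,cv2.cvtColor(p["frame"],cv2.COLOR_RGB2BGR))
E
cat > a.py <<'E'
from h import *
np.set_printoptions(precision=4,suppress=True)
ps={n:vision.read_camera(n) for n in("top","side")}
cv2.imwrite("pics/a.png",cv2.resize(cv2.cvtColor(np.vstack([ps["top"]["frame"],ps["side"]["frame"]]),cv2.COLOR_RGB2BGR),None,fx=.62,fy=.62))
for n,p in ps.items():
    print(n,"campos",-cam(p)[0].T@cam(p)[1]); W=cloud(p)
    for th in("roll","roll_short","roll_tall","unwinder"):
        for r in trace(th,p)[:4]:
            m=r["region"]&(p["depth"]>0); P=W[m]
            if len(P)<20: continue
            zt=np.percentile(P[:,2],97); T=P[abs(P[:,2]-zt)<.004]
            print(th,round(r["score"],2),(np.array(r["extent"])*[640,480,640,480]).astype(int),"ztop",round(zt,4),"mid",(T[:,:2].min(0)+T[:,:2].max(0))/2,"size",np.ptp(T[:,:2],axis=0),"rgb",p["frame"][m].mean(0).astype(int))
    for th,z in(("seat",.045),("lock_hinge",.0735),("lock_knob",.1015),("spindle_tip",.067),("unwinder",0)):
        for r in landmark_of(th,p)[:2]:
            uv=np.array(r["location"])*[640,480]; print(th,round(r["score"],2),uv,ray(p,uv,z))
print(arm.get_obs())
E
python3 a.py
```

```text
top campos [ 0.4532 -0.0325  0.8917]
roll 0.91 [318 213 357 253] ztop 0.048 mid [ 0.5622 -0.1014] size [0.0619 0.0617] rgb [ 12 111  35]
roll 0.73 [347 158 387 206] ztop 0.048 mid [ 0.6499 -0.1464] size [0.0616 0.0624] rgb [151   8   6]
roll 0.7 [408 178 445 223] ztop 0.0484 mid [ 0.6191 -0.2515] size [0.0617 0.0615] rgb [178 172 151]
roll_short 0.71 [449 287 493 324] ztop 0.0359 mid [ 0.4471 -0.328 ] size [0.0617 0.063 ] rgb [186 181 159]
roll_tall 0.65 [356 283 401 321] ztop 0.0617 mid [ 0.4452 -0.1678] size [0.0611 0.0618] rgb [190 185 162]
unwinder 0.67 [136 184 255 309] ztop 0.0819 mid [0.4887 0.1815] size [0.0804 0.0372] rgb [110 112 110]
seat 0.84 [207.296 239.088] [0.5464 0.1154 0.045 ]
lock_hinge 0.83 [154.688 255.216] [0.5167 0.1916 0.0735]
lock_knob 0.64 [160.   292.08] [0.4589 0.1738 0.1015]
spindle_tip 0.77 [206.592 238.512] [0.5449 0.1127 0.067 ]
unwinder 0.7 [201.28  250.992] [0.5307 0.1329 0.    ]
side campos [ 0.2153 -0.5795  0.5788]
roll 0.68 [396 299 441 345] ztop 0.0469 mid [ 0.6183 -0.2524] size [0.0634 0.0628] rgb [201 195 176]
roll 0.63 [321 265 354 307] ztop 0
[... 782 characters left out ...]
.4612 0.1683 0.1015]
spindle_tip 0.74 [266.816 211.008] [0.535  0.1173 0.067 ]
unwinder 0.97 [266.304 229.104] [0.5427 0.1454 0.    ]
{'time': 1.0, 'qpos': array([ 58.2532,  21.8048,  74.3344,   0.0008,  83.8581, -12.3373]), 'qd': array([ 0.0119,  0.028 ,  0.0145, -0.0066,  0.0752,  0.0283]), 'joint_torque': array([  0.0012, -43.7797, -22.4734,   0.0714,   0.0313,   0.    ]), 'ee_pos': array([0.1828, 0.5187, 0.2168]), 'tcp_rot': array([[-0.9432,  0.3323,  0.    ],
       [ 0.3323,  0.9432,  0.    ],
       [ 0.    ,  0.    , -1.    ]]), 'contact_force': array([ 0.0918,  0.1386, -0.1488]), 'torque': array([-0.0075,  0.0158, -0.0085]), 'finger_force': 0.0, 'gripper_width': 0.08818788685215397}
```

View pics/a.png

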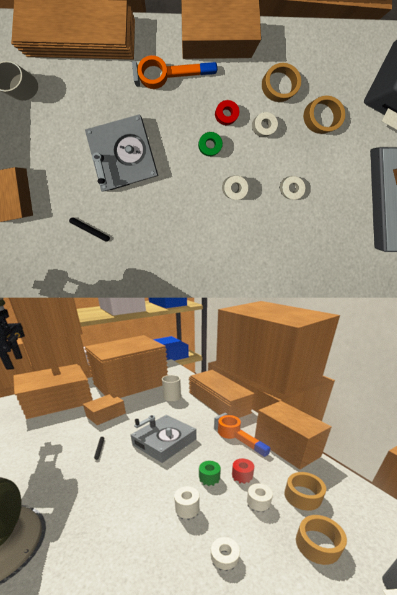

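The top view (upper half, scaled 0.62) shows the unwinder at about (120,152). The medium roll is the white one at (265,125), the tall one is at (235,187) and the short one at (293,187). The green and red rolls are decoys. Next I'll refine the spindle position and look for the dogs.

```bash
cat > b.py <<'E'
from h import *
np.set_printoptions(precision=4,suppress=True)
ps={n:vision.read_camera(n) for n in("top","side")}
ims=[]
for n,p in ps.items():
    W=cloud(p); ok=p["depth"]>0
    near=ok&(np.hypot(W[...,0]-.544,W[...,1]-.113)<.04)
    S=W[near&(W[...,2]>.062)]; print(n,"spindle",len(S),(S.min(0)+S.max(0))/2,np.ptp(S,axis=0),np.median(S,axis=0))
    big=ok&(np.hypot(W[...,0]-.544,W[...,1]-.12)<.16)
    H=W[big&(abs(W[...,2]-.045)<.006)]
    r=cv2.minAreaRect((H[:,:2]*1000).astype(np.float32)); print("housing",r, np.median(H[:,2]))
    K=W[big&(W[...,2]>.09)]; print("knob",len(K),(K.min(0)+K.max(0))/2 if len(K) else 0)
    R,t,Kc=cam(p)
    for c in((.544,.113,.05),(.619,-.252,.03)):
        q=cv2.projectPoints(np.array([c]),p["rvec"],p["tvec"],Kc,None)[0].ravel().astype(int)
        h=35; ims.append(cv2.resize(cv2.cvtColor(p["frame"],cv2.COLOR_RGB2BGR)[q[1]-h:q[1]+h,q[0]-h:q[0]+h],(390,290),interpolation=cv2.INTER_CUBIC)); print("crop centre",q)
cv2.imwrite("pics/b.png",np.vstack([np.hstack(ims[:2]),np.hstack(ims[2:])]))
o=arm.get_obs();R=o["tcp_rot"]
print(R.T@(np.array([.619,-.252,.217])-o["ee_pos"]))
E
python3 b.py
```

```text
top spindle 120 [0.5421 0.1119 0.0668] [0.0179 0.0209 0.0094] [0.5426 0.1109 0.0653]
housing ((535.44482421875, 136.18463134765625), (170.58314514160156, 150.75567626953125), 16.90323829650879) 0.044352654376577254
knob 83 [0.4591 0.172  0.0977]
crop centre [208 240]
crop centre [427 200]
side spindle 44 [0.5404 0.1088 0.0651] [0.0158 0.0186 0.0061] [0.5406 0.1088 0.0654]
housing ((535.20654296875, 135.69024658203125), (173.70611572265625, 153.81272888183594), 17.025056838989258) 0.04417824420935939
knob 49 [0.4588 0.1708 0.0963]
crop centre [272 217]
crop centre [418 319]
[-0.6676 -0.582  -0.0002]
```

View pics/b.png

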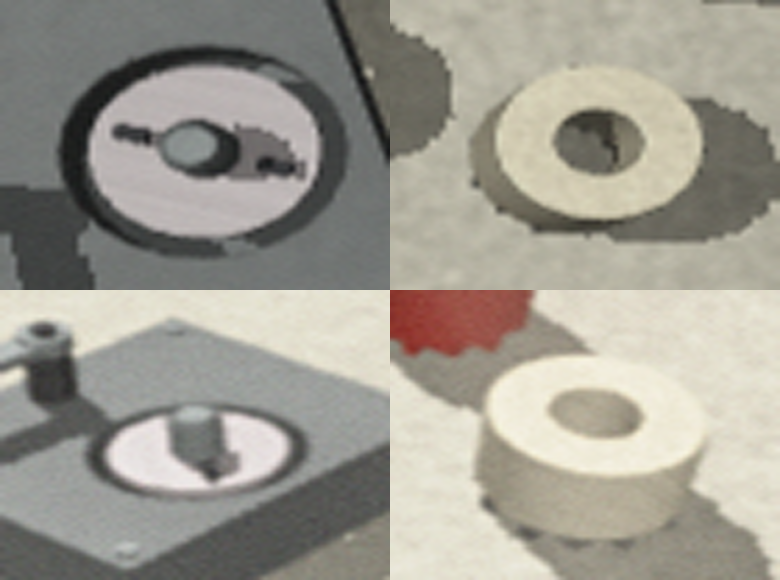

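The crops show the two dogs either side of the spindle, near (130,133) and (278,166) in the top-left crop. That puts them at about 73° in world. The lower-right crop shows slot shadows at the roll's foot, so I'll sample them for the slot phase.

```bash
cat > c.py <<'E'
from h import *
np.set_printoptions(precision=4,suppress=True,linewidth=150)
ps={n:vision.read_camera(n) for n in("top","side")}
from scipy.ndimage import map_coordinates as mc
def samp(p,P):
    q=cv2.projectPoints(P.astype(float),p["rvec"],p["tvec"],cam(p)[2],None)[0].reshape(-1,2)
    return mc(p["frame"].mean(2),[q[:,1],q[:,0]],order=1)
for n,c in(("side",(.6185,-.2520)),):
    cp=-cam(ps[n])[0].T@cam(ps[n])[1]; a0=np.degrees(np.arctan2(cp[1]-c[1],cp[0]-c[0])); print("facing",a0)
    A=np.arange(round(a0/5)*5-85,a0+86,5); a=np.radians(A)
    rows=[samp(ps[n],np.c_[c[0]+.032*np.cos(a),c[1]+.032*np.sin(a),np.full(len(a),z)]) for z in(.002,.004,.006,.012)]
    for x in zip(A,*rows): print(np.round(x).astype(int))
p=ps["top"]; c=(.5424,.1118); A=np.arange(0,360,6); a=np.radians(A)
m=np.mean([samp(p,np.c_[c[0]+r*np.cos(a),c[1]+r*np.sin(a),np.full(len(a),.049)]) for r in(.019,.022,.025)],0)
print(np.c_[A,m.round()].astype(int)[m<np.median(m)-25].tolist())
E
python3 c.py
```

```text
facing -140.91544943406197
[-225  214  212  211  208]
[-220  210  208  212  202]
[-215  223  214  199  194]
[-210  227  226  214  182]
[-205  219  223  223  169]
[-200  210  209  210  180]
[-195  181  161  154  173]
[-190  184  143  116  138]
[-185  204  162  121  127]
[-180  195  172  146  134]
[-175  168  147  136  147]
[-170  151  135  134  151]
[-165  132  120  119  151]
[-160  113   94   97  153]
[-155  121  111  110  156]
[-150  139  143  136  163]
[-145  142  142  140  166]
[-140  143  131  121  167]
[-135  132  115  113  169]
[-130  139  126  118  172]
[-125  144  141  138  169]
[-120  144  143  140  170]
[-115  146  135  126  167]
[-110  124  110  114  169]
[-105  124  118  121  164]
[-100  137  135  138  164]
[-95 139 137 143 161]
[-90 137 140 139 161]
[-85 139 140 140 156]
[-80 136 126 124 146]
[-75 124 118 119 145]
[-70 121 125 132 142]
[-65 131 137 139 139]
[-60 138 137 136 140]
[-55 137 136 138 136]
[[60, 155], [66, 79], [72, 60], [78, 97], [240, 156], [246, 119], [252, 59], [258, 53], [264, 79], [270, 108], [276, 119], [282, 125], [288, 145]]
```

Call:
servo_tool --moves '[[[-0.6676,-0.582,0],[0,0,7.33],1],[[-0.6676,-0.582,0],[0,0,7.33],1],[[-0.6676,-0.582,0],[0,0,7.33],1],[[-0.6676,-0.582,0],[0,0,7.33],1],[[-0.6676,-0.582,0],[0,0,7.33],1],[[-0.6676,-0.582,0],[0,0,7.33],1],[[-0.6676,-0.582,0],[0,0,7.33],1],[[-0.6676,-0.582,0],[0,0,7.33],1],[[-0.6676,-0.582,0],[0,0,7.33],1],[[-0.6676,-0.582,0],[0,0,7.33],1],[[-0.6676,-0.582,0],[0,0,7.33],1],[[-0.6676,-0.582,0],[0,0,7.33],1],[[-0.6676,-0.582,0],[0,0,7.33],1],[[-0.6676,-0.582,0],[0,0,7.33],1],[[-0.6676,-0.582,0],[0,0,7.33],1],[[-0.6676,-0.582,0],[0,0,7.33],1],[[-0.6676,-0.582,0],[0,0,7.33],1]]'

```text
time: 3.32
ee_pos: [0.6187, -0.2506, 0.2174]
tcp_rot: [[-0.449, 0.894, 0.0], [0.894, 0.449, 0.0], [-0.0, 0.0, -1.0]]
contact_force: [0.3, 0.7, 0.4]
gripper_width: 0.0879
finger_force: 0.0
```

Call:
servo_tool --moves '[[[0,0,0.05],[0,0,0],1],[[0,0,0.1],[0,0,0],1],[[0,0,0.14],[0,0,0],1],[[0,0,0.17],[0,0,0],1],[[0,0,0.1915],[0,0,0],1],[[0,0,0.1915],[0,0,0],1],[[0,0,0.1915],[0,0,0],0.4],[[0,0,0.1915],[0,0,0],0.3],[[0,0,0.1915],[0,0,0],0.2],[[0,0,0.1915],[0,0,0],0],[[0,0,0.1915],[0,0,0],0]]'

```text
time: 4.7
ee_pos: [0.619, -0.2521, 0.0253]
tcp_rot: [[-0.448, 0.894, 0.0], [0.894, 0.448, -0.0], [-0.0, 0.0, -1.0]]
contact_force: [-0.5, -0.5, 0.6]
gripper_width: 0.0442
finger_force: 0.0
```

```bash
cat > d.py <<'E'
from h import *
import sys
p=vision.read_camera("side"); cv2.imwrite("pics/"+sys.argv[1],cv2.resize(cv2.cvtColor(p["frame"],cv2.COLOR_RGB2BGR)[220:460,260:580],(800,600)))
o=arm.get_obs(); print(o["gripper_width"],o["finger_force"],o["contact_force"])
E
python3 d.py d1.png
```

```text
0.04428609284574596 0.0 [ 0.42189538  0.04910214 -0.58153242]
```

View pics/d1.png

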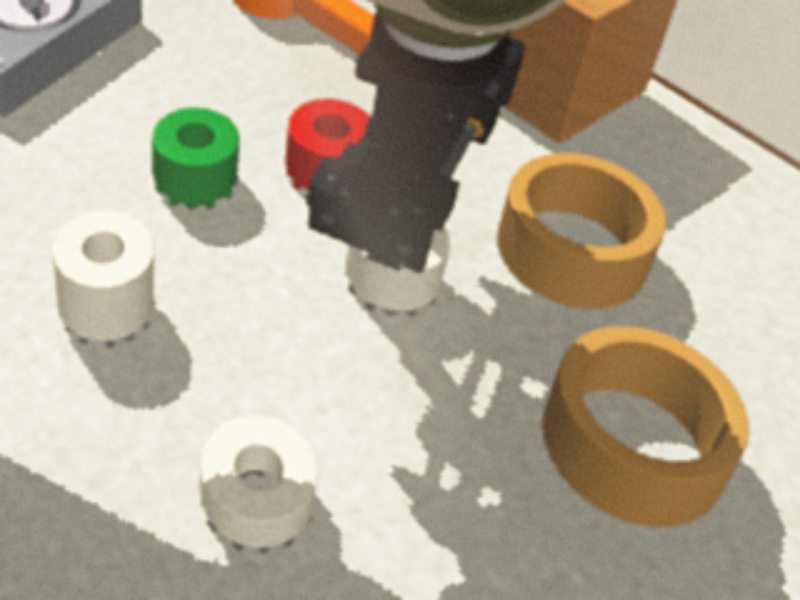

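The roll still seems to be at its old place, around (395,250) in the crop, mostly hidden behind the gripper. The fingers report 44 mm, so they aren't on it. I'll check with the projected geometry and depth.

```bash
cat > e.py <<'E'
from h import *
np.set_printoptions(precision=3,suppress=True,linewidth=150)
o=arm.get_obs(); R=o["tcp_rot"]; T=o["ee_pos"]
ims=[]
for n in("top","side"):
    p=vision.read_camera(n); W=cloud(p); ok=p["depth"]>0
    L=(W-T)@R
    m=ok&(np.abs(L[...,:2]).max(-1)<.11)&(W[...,2]>.004)
    for z0 in np.arange(.005,.14,.015):
        k=m&(W[...,2]>=z0)&(W[...,2]<z0+.015); 
        if k.sum()>3: print(n,round(z0,3),k.sum(),"tool x",L[k][:,0].min(),L[k][:,0].max(),"y",L[k][:,1].min(),L[k][:,1].max(),"rgb",p["frame"][k].mean(0).astype(int))
    pts={(255,0,0):T,(0,255,0):T+R@[0,.022,0],(0,0,255):T+R@[0,-.022,0],(255,255,0):T+R@[.0375,.0935,-.064],(255,0,255):T+R@[-.0375,-.0935,-.064]}
    im=cv2.cvtColor(p["frame"],cv2.COLOR_RGB2BGR)
    q0=cv2.projectPoints(np.array([T]),p["rvec"],p["tvec"],p["K"],None)[0].ravel().astype(int)
    c=cv2.resize(im[q0[1]-80:q0[1]+80,q0[0]-60:q0[0]+60],None,fx=3,fy=3)
    for col,X in pts.items():
        q=cv2.projectPoints(np.array([X]),p["rvec"],p["tvec"],p["K"],None)[0].ravel()
        cv2.circle(c,tuple(int(v) for v in (q-q0+[60,80])*3),4,col,2)
    ims.append(c)
cv2.imwrite("pics/e.png",np.hstack(ims))
E
python3 e.py
```

```text
top 0.005 62 tool x 0.06582302119032131 0.1096368707391205 y 0.043361733901481986 0.09490118059184627 rgb [103  57  51]
top 0.02 85 tool x 0.0657577344957773 0.10985217332502499 y 0.043298184824208635 0.09710548874340655 rgb [94  7  5]
top 0.035 945 tool x 0.04849111735593589 0.1098681011885291 y 0.043337206646054074 0.10638537617695748 rgb [201   3   1]
top 0.11 36 tool x 0.018908625035929234 0.03463112885672101 y 0.03821898374879327 0.08445479429719098 rgb [71 70 64]
top 0.125 142 tool x 0.019351333104866086 0.03512841846216437 y 0.03910531927549832 0.09098422854862952 rgb [55 54 52]
top 0.14 555 tool x -0.0285469236584585 0.0349426739128659 y 0.04708892664541011 0.09339603392669271 rgb [37 38 40]
side 0.005 514 tool x -0.10972255023669254 0.10522263685359652 y -0.03308484985244334 0.10989788665881126 rgb [152 124  93]
side 0.02 668 tool x -0.10998741214492555 0.10844576203800185 y -0.03371411182297355 0.10968874908222821 rgb [153 119  91]
side 0.035 1398 tool x -0.10983364633283321 0.10985257797010978 y -0.03252655753818295 0.10985077308076305 rgb [184 111  81]
side 0.05 33 tool x -0.062233600343187895 0.010231766553411192 y -0.037816583978807945 0.06019992368984909 rgb [107 101  89]
side 0.11 432 tool x -0.03444801474359226 0.034176152288316955 y -0.08753070283562134 0.08511956402643724 rgb [84 79 71]
side 0.125 732 tool x -0.03453121715861356 0.03440638620829695 y -0.09312644678698365 0.08600291428368685 rgb [71 66 59]
side 0.14 1557 tool x -0.03461698682506168 0.03420188946540554 y -0.0953220784847217 0.09304123474713212 rgb [76 70 64]
```

View pics/e.png

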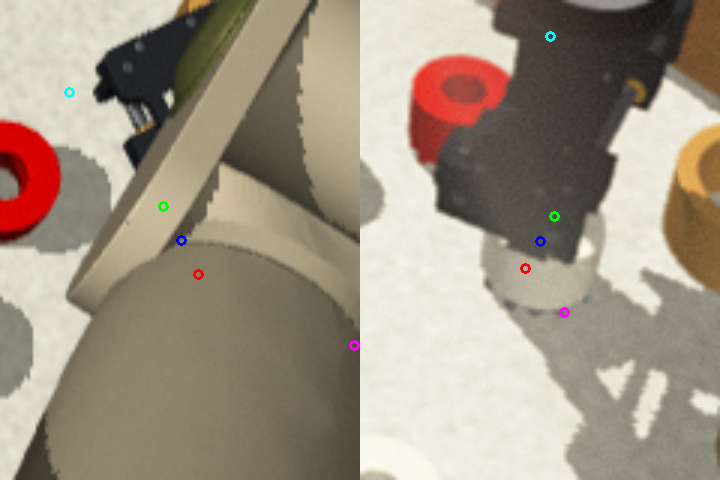

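The gripper body's underside sits near z=0.112, about 25 mm higher than the stated geometry implies, so the fingertips may be above the roll. I'll lift and look at the fingers.

Call:
servo_tool --moves '[[[0,0,-0.05],[0,0,0],0],[[0,0,-0.1],[0,0,0],0],[[0,0,-0.15],[0,0,0],0],[[0,0,-0.15],[0,0,0],0]]'

```text
time: 5.35
ee_pos: [0.6203, -0.2528, 0.1797]
tcp_rot: [[-0.448, 0.894, 0.007], [0.894, 0.448, -0.004], [-0.007, 0.004, -1.0]]
contact_force: [-0.5, -0.6, -0.4]
gripper_width: 0.0442
finger_force: 0.0
```

```bash
cat > f.py <<'E'
from h import *
np.set_printoptions(precision=3,suppress=True,linewidth=150)
o=arm.get_obs(); R=o["tcp_rot"]; T=o["ee_pos"]
print(T,o["gripper_width"],o["finger_force"],o["contact_force"])
p=vision.read_camera("side"); W=cloud(p); L=(W-T)@R
m=(p["depth"]>0)&(np.abs(L[...,0])<.04)&(np.abs(L[...,1])<.11)&(W[...,2]>.07)
for z0 in np.arange(-.11,.03,.01):
    k=m&(L[...,2]>=z0)&(L[...,2]<z0+.01)
    if k.sum()>2: print("tool z",round(z0,3),k.sum(),"x",L[k][:,0].min(),L[k][:,0].max(),"y",L[k][:,1].min(),L[k][:,1].max())
for th in ("roll",):
    for r in trace(th,p)[:4]:
        k=r["region"]&(p["depth"]>0); P=W[k]; Z=np.percentile(P[:,2],97); Q=P[abs(P[:,2]-Z)<.004]; print(r["score"],Z,(Q.min(0)+Q.max(0))/2,np.ptp(Q,axis=0))
q=cv2.projectPoints(np.array([T]),p["rvec"],p["tvec"],p["K"],None)[0].ravel().astype(int)
cv2.imwrite("pics/f.png",cv2.resize(cv2.cvtColor(p["frame"],cv2.COLOR_RGB2BGR)[q[1]-75:q[1]+105,q[0]-90:q[0]+90],(600,600)))
E
python3 f.py
```

```text
[ 0.62  -0.253  0.18 ] 0.04420671215392314 0.0 [-0.536 -0.626 -0.378]
tool z -0.11 735 x -0.03447191234343274 0.033971356918314516 y -0.09179404863442368 0.08276094500565512
tool z -0.1 563 x -0.03443671533382889 0.0345112011273883 y -0.08749152540365465 0.08455692006252694
tool z -0.09 168 x -0.034383869327000036 0.03319251158961347 y -0.08785347750327427 0.07909156763775813
tool z -0.08 6 x -0.010462167213031177 -0.009156336244059262 y 0.02983973475196568 0.034901208218008246
tool z -0.06 7 x -0.010564764996579915 0.008318614021837182 y -0.03932501211714857 -0.03767548292319078
tool z -0.05 93 x -0.010597384156916445 0.010807806852469834 y -0.03942934318309991 -0.03128776531745983
tool z -0.04 96 x -0.010550920827611634 0.009965626752034731 y -0.03842849191765272 -0.022656014540517105
tool z -0.03 47 x -0.010472947971373504 0.010858565691278528 y -0.03719835398866562 -0.029940624933828843
0.97 0.046804366904759996 [ 0.562 -0.101  0.046] [0.064 0.063 0.006]
0.92 0.04699371707999889 [ 0.618 -0.253  0.046] [0.065 0.063 0.005]
0.89 0.04683198489996736 [ 0.649 -0.148  0.046] [0.062 0.064 0.005]
```

View pics/f.png

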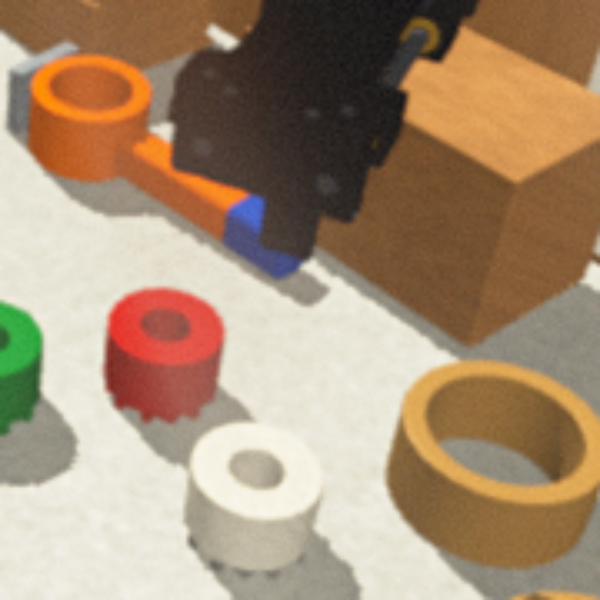

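The picture shows the closed fingers ending well short of the reported TCP, and depth puts the tips and body about 23 mm higher than reported. The white roll at (255,500) in this crop hasn't moved. I'll apply the 23 mm offset, so true tip z = reported z + 0.023.

Call:
servo_tool --moves '[[[0,0,0],[0,0,0],1],[[0,0,0],[0,0,0],1],[[0,0,0],[0,0,0],1],[[0,0,0.04],[0,0,0],1],[[0,0,0.08],[0,0,0],1],[[0,0,0.12],[0,0,0],1],[[0,0,0.15],[0,0,0],1],[[0,0,0.165],[0,0,0],1],[[0,0,0.174],[0,0,0],1],[[0,0,0.174],[0,0,0],1],[[0,0,0.174],[0,0,0],0.4],[[0,0,0.174],[0,0,0],0.3],[[0,0,0.174],[0,0,0],0.2],[[0,0,0.174],[0,0,0],0],[[0,0,0.174],[0,0,0],0]]'

```text
time: 7.32
ee_pos: [0.6193, -0.2522, 0.0019]
tcp_rot: [[-0.448, 0.894, 0.001], [0.894, 0.448, -0.001], [-0.001, 0.0, -1.0]]
contact_force: [-0.9, 1.3, 5.1]
gripper_width: 0.0637
finger_force: 30.0
```

Call:
servo_tool --moves '[[[0,0,-0.03],[0,0,0],0],[[0,0,-0.07],[0,0,0],0],[[0,0,-0.1],[0,0,0],0],[[0.05,0.0132,-0.1],[0,0,0.5],0],[[0.1,0.0263,-0.1],[0,0,1],0],[[0.15,0.0395,-0.1],[0,0,1.5],0],[[0.2,0.0526,-0.1],[0,0,2],0],[[0.25,0.0658,-0.1],[0,0,2.5],0],[[0.3,0.079,-0.1],[0,0,3],0],[[0.34,0.0894,-0.1],[0,0,3.33],0],[[0.3598,0.0945,-0.1],[0,0,3.33],0],[[0.3598,0.0945,-0.1],[0,0,3.33],0],[[0.3598,0.0945,-0.1],[0,0,3.33],0],[[0.3598,0.0945,-0.1],[0,0,3.33],0]]'

```text
time: 9.07
ee_pos: [0.5428, 0.1107, 0.1012]
tcp_rot: [[-0.114, 0.993, 0.0], [0.993, 0.114, -0.0], [-0.0, -0.0, -1.0]]
contact_force: [0.0, 0.4, -1.5]
gripper_width: 0.0636
finger_force: 30.0
```

```bash
cat > g.py <<'E'
from h import *
import sys
np.set_printoptions(precision=4,suppress=True,linewidth=150)
o=arm.get_obs(); T=o["ee_pos"]
print(T,o["gripper_width"],o["finger_force"],o["contact_force"])
ims=[]
for n in("top","side"):
    p=vision.read_camera(n); W=cloud(p)
    for r in trace("roll",p)[:5]:
        k=r["region"]&(p["depth"]>0); P=W[k]
        if len(P)>10 and abs(np.median(P[:,1])-T[1])<.08:
            print(n,r["score"],len(P),P.min(0),P.max(0)); low=P[P[:,2]<P[:,2].min()+.03]; print("circle",circ(low))
    q=cv2.projectPoints(np.array([T]),p["rvec"],p["tvec"],p["K"],None)[0].ravel().astype(int)
    if n=="side": cv2.imwrite("pics/"+sys.argv[1],cv2.resize(cv2.cvtColor(p["frame"],cv2.COLOR_RGB2BGR)[q[1]-60:q[1]+60,q[0]-80:q[0]+80],(800,600)))
E
python3 g.py g1.png
```

```text
[0.5428 0.1107 0.1012] 0.06355446622971518 29.99989875970641 [ 0.0419  0.4261 -1.5113]
top 0.51 2103 [ 0.4608  0.0401 -0.0033] [0.6318 0.2217 0.4439]
circle (array([0.5356, 0.1086]), np.float64(0.051456135178107695))
side 0.82 889 [ 0.5105  0.0775 -0.0005] [0.6823 0.3816 0.1464]
circle (array([ 0.386 , -0.0593]), np.float64(0.5213587355734676))
```

View pics/g1.png

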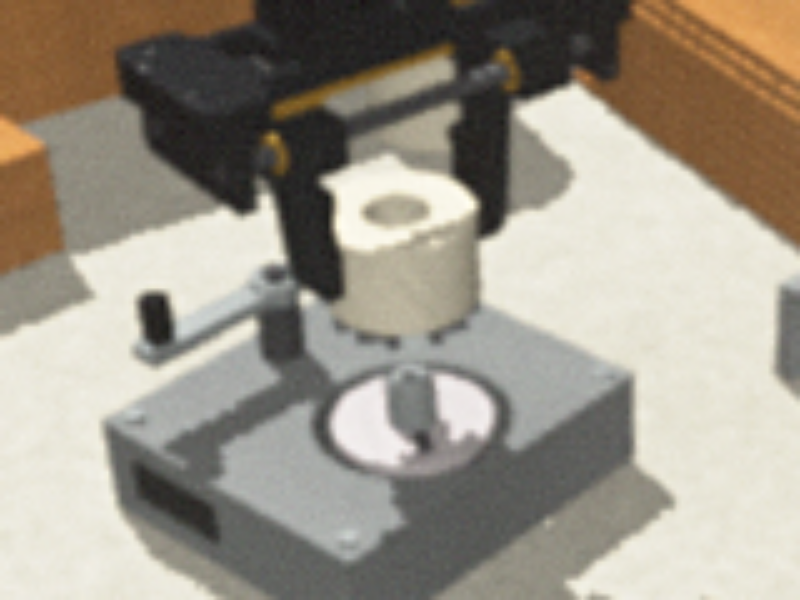

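The crop shows the roll held upright at (405,250) with the spindle below it at (408,375), and the lock arm is parked. Now the held roll's exact centre.

```bash
cat > i.py <<'E'
from h import *
np.set_printoptions(precision=4,suppress=True)
p=vision.read_camera("side"); W=cloud(p); f=p["frame"].astype(int); b=f.min(2)
near=(p["depth"]>0)&(np.hypot(W[...,0]-.543,W[...,1]-.111)<.04)
k=near&(b>110)&(W[...,2]>.106)&(W[...,2]<.138); P=W[k]
from scipy.optimize import least_squares
s=least_squares(lambda c:np.hypot(P[:,0]-c[0],P[:,1]-c[1])-.032,[.543,.111],loss="soft_l1",f_scale=.001); print("side wall centre",s.x,len(P),np.std(s.fun))
k=near&(b>110)&(W[...,2]>.10); Z=W[k][:,2]; print("z range",np.percentile(Z,[1,99]))
# spindle wall from same cam
k=near&(W[...,2]>.049)&(W[...,2]<.06)&(np.hypot(W[...,0]-.543,W[...,1]-.111)<.014); P=W[k]
s=least_squares(lambda c:np.hypot(P[:,0]-c[0],P[:,1]-c[1])-.011,[.543,.111],loss="soft_l1",f_scale=.001); print("spindle",s.x,len(P),np.std(s.fun))
k=near&(W[...,2]>.063)&(W[...,2]<.075)&(np.hypot(W[...,0]-.543,W[...,1]-.111)<.014);print("tip",W[k].mean(0),k.sum())
E
python3 i.py
```

```text
side wall centre [0.5422 0.1121] 406 0.0054183150391333024
z range [0.1041 0.2978]
spindle [0.5427 0.1125] 43 0.0010518655027778622
tip [0.5412 0.1103 0.0655] 37
```

Call:
servo_tool --moves '[[[0,0,0.02],[0,0,0],0],[[0,0,0.03],[0,0,0],0],[[0,0,0.034],[0,0,0],0],[[0,0,0.038],[0,0,0],0],[[0,0,0.042],[0,0,0],0],[[0,0,0.045],[0,0,0],0],[[0,0,0.047],[0,0,0],0],[[0,0,0.047],[0,0,0],0]]'

```text
time: 10.32
ee_pos: [0.5423, 0.1119, 0.0542]
tcp_rot: [[-0.115, 0.993, -0.0], [0.993, 0.115, 0.0], [0.0, -0.0, -1.0]]
contact_force: [-0.6, -1.5, -0.8]
gripper_width: 0.0638
finger_force: 30.0
```

Call:
servo_tool --moves '[[[0,0,0.002],[0,0,0],0],[[0,0,0.003],[0,0,0],0],[[0,0,0.003],[0,0,0],0]]'

```text
time: 10.7
ee_pos: [0.5423, 0.1119, 0.0512]
tcp_rot: [[-0.115, 0.993, -0.0], [0.993, 0.115, -0.0], [0.0, -0.0, -1.0]]
contact_force: [0.5, -0.5, -1.6]
gripper_width: 0.0635
finger_force: 30.0
```

Call:
servo_tool --moves '[[[0,0,0.001],[0,0,0],0],[[0,0,0.001],[0,0,0],0]]'

```text
time: 10.95
ee_pos: [0.5423, 0.112, 0.0502]
tcp_rot: [[-0.115, 0.993, -0.0], [0.993, 0.115, -0.0], [0.0, -0.0, -1.0]]
contact_force: [-0.1, 0.9, -1.5]
gripper_width: 0.0634
finger_force: 30.0
```

Call:
servo_tool --moves '[[[0,0,0.001],[0,0,0],0],[[0,0,0.001],[0,0,0],0]]'

```text
time: 11.2
ee_pos: [0.5423, 0.1119, 0.0492]
tcp_rot: [[-0.115, 0.993, -0.0], [0.993, 0.115, -0.0], [0.0, -0.0, -1.0]]
contact_force: [-0.3, 0.0, -1.0]
gripper_width: 0.0639
finger_force: 30.0
```

Call:
servo_tool --moves '[[[0,0,0.0005],[0,0,0],0],[[0,0,0.001],[0,0,0],0]]'

```text
time: 11.45
ee_pos: [0.5424, 0.1119, 0.0482]
tcp_rot: [[-0.115, 0.993, 0.0], [0.993, 0.115, -0.0], [-0.0, 0.0, -1.0]]
contact_force: [0.1, -0.1, -0.5]
gripper_width: 0.0634
finger_force: 30.0
```

Call:
servo_tool --moves '[[[0,0,0.0005],[0,0,0],0],[[0,0,0.001],[0,0,0],0],[[0,0,0.001],[0,0,0],0]]'

```text
time: 11.82
ee_pos: [0.5423, 0.112, 0.0472]
tcp_rot: [[-0.115, 0.993, -0.0], [0.993, 0.115, 0.0], [0.0, -0.0, -1.0]]
contact_force: [-0.3, -0.3, -1.5]
gripper_width: 0.0636
finger_force: 30.0
```

Call:
servo_tool --moves '[[[0,0,0.0005],[0,0,0],0],[[0,0,0.001],[0,0,0],0],[[0,0,0.001],[0,0,0],0]]'

```text
time: 12.2
ee_pos: [0.5424, 0.112, 0.0468]
tcp_rot: [[-0.116, 0.993, 0.001], [0.993, 0.116, -0.0], [-0.0, 0.001, -1.0]]
contact_force: [-1.8, 0.4, 4.4]
gripper_width: 0.0638
finger_force: 30.0
```

Contact came at reported z 0.0468. The table contact was at 0.0019, so the underside should be at 45 mm: the hub appears to be over the dogs already. I'll check the roll's top height by camera (91 mm if engaged, 96 mm if not).

```bash
cat > k.py <<'E'
from h import *
np.set_printoptions(precision=4,suppress=True)
p=vision.read_camera("side"); W=cloud(p); b=p["frame"].astype(int).min(2)
k=(p["depth"]>0)&(b>110)&(np.hypot(W[...,0]-.5425,W[...,1]-.112)<.034)&(W[...,2]>.05)&(W[...,2]<.15)
h,e=np.histogram(W[k][:,2],np.arange(.05,.112,.002)); print(dict(zip(e.round(3).tolist(),h.tolist())))
o=arm.get_obs(); print(o["contact_force"],o["torque"],o["ee_pos"])
E
python3 k.py
```

```text
{0.05: 4, 0.052: 20, 0.054: 21, 0.056: 23, 0.058: 21, 0.06: 18, 0.062: 22, 0.064: 19, 0.066: 25, 0.068: 23, 0.07: 20, 0.072: 24, 0.074: 26, 0.076: 34, 0.078: 26, 0.08: 30, 0.082: 32, 0.084: 36, 0.086: 27, 0.088: 157, 0.09: 180, 0.092: 3, 0.094: 1, 0.096: 0, 0.098: 0, 0.1: 1, 0.102: 0, 0.104: 1, 0.106: 0, 0.108: 1}
[-2.2357  0.1285  5.7085] [-0.0334  0.426   0.0563] [0.5424 0.112  0.0468]
```

The top is at 0.090–0.091, so the hub is over the dogs. Now press down gradually.

Call:
servo_tool --moves '[[[0,0,0.001],[0,0,0],0],[[0,0,0.002],[0,0,0],0],[[0,0,0.003],[0,0,0],0],[[0,0,0.004],[0,0,0],0],[[0,0,0.005],[0,0,0],0]]'

```text
time: 12.88
ee_pos: [0.5424, 0.112, 0.0423]
tcp_rot: [[-0.116, 0.993, 0.001], [0.993, 0.116, -0.0], [-0.0, 0.001, -1.0]]
contact_force: [-3.2, -0.1, 9.4]
gripper_width: 0.0633
finger_force: 30.0
```

Call:
servo_tool --moves '[[[0,0,0.001],[0,0,0],0],[[0,0,0.002],[0,0,0],0],[[0,0,0.003],[0,0,0],0],[[0,0,0.004],[0,0,0],0],[[0,0,0.005],[0,0,0],0],[[0,0,0.006],[0,0,0],0],[[0,0,0.007],[0,0,0],0],[[0,0,0.008],[0,0,0],0],[[0,0,0.009],[0,0,0],0],[[0,0,0.01],[0,0,0],0],[[0,0,0.011],[0,0,0],0],[[0,0,0.012],[0,0,0],0]]'

```text
time: 14.38
ee_pos: [0.5425, 0.112, 0.0302]
tcp_rot: [[-0.116, 0.993, 0.001], [0.993, 0.116, -0.0], [-0.0, 0.001, -1.0]]
contact_force: [-3.0, 0.4, 10.2]
gripper_width: 0.0634
finger_force: 30.0
```

```bash
python3 k.py
```

```text
{0.05: 17, 0.052: 23, 0.054: 15, 0.056: 23, 0.058: 21, 0.06: 18, 0.062: 29, 0.064: 42, 0.066: 29, 0.068: 38, 0.07: 41, 0.072: 205, 0.074: 106, 0.076: 0, 0.078: 0, 0.08: 0, 0.082: 0, 0.084: 0, 0.086: 0, 0.088: 1, 0.09: 0, 0.092: 1, 0.094: 1, 0.096: 2, 0.098: 0, 0.1: 0, 0.102: 0, 0.104: 0, 0.106: 0, 0.108: 0}
[-3.1818 -0.3078  9.8323] [-0.0596  0.6621 -0.0334] [0.5425 0.112  0.0301]
```

Call:
servo_tool --moves '[[[0,0,0.001],[0,0,0],0],[[0,0,0.002],[0,0,0],0],[[0,0,0.003],[0,0,0],0],[[0,0,0.0035],[0,0,0],0],[[0,0,0.0035],[0,0,0],0]]'

```text
time: 15.05
ee_pos: [0.5424, 0.112, 0.0267]
tcp_rot: [[-0.116, 0.993, 0.001], [0.993, 0.116, -0.0], [-0.0, 0.001, -1.0]]
contact_force: [-4.1, -0.7, 10.0]
gripper_width: 0.0635
finger_force: 30.0
```

Call:
servo_tool --moves '[[[0,0,0.0005],[0,0,0],0],[[0,0,0.001],[0,0,0],0],[[0,0,0.001],[0,0,0],0]]'

```text
time: 15.42
ee_pos: [0.5425, 0.112, 0.0266]
tcp_rot: [[-0.116, 0.993, 0.001], [0.993, 0.116, -0.0], [-0.0, 0.001, -1.0]]
contact_force: [-6.6, -0.5, 18.3]
gripper_width: 0.0634
finger_force: 30.0
```

```bash
python3 k.py
```

```text
{0.05: 18, 0.052: 16, 0.054: 18, 0.056: 21, 0.058: 20, 0.06: 26, 0.062: 36, 0.064: 42, 0.066: 47, 0.068: 171, 0.07: 153, 0.072: 4, 0.074: 0, 0.076: 0, 0.078: 0, 0.08: 0, 0.082: 0, 0.084: 0, 0.086: 1, 0.088: 0, 0.09: 0, 0.092: 1, 0.094: 0, 0.096: 0, 0.098: 0, 0.1: 0, 0.102: 0, 0.104: 0, 0.106: 0, 0.108: 0}
[-5.9801 -0.2583 17.936 ] [-0.1144  1.1669  0.0007] [0.5425 0.112  0.0266]
```

Force climbed without motion and the top is near 71 mm, so the carrier is home. Release and lift.

Call:
servo_tool --moves '[[[0,0,-0.001],[0,0,0],0],[[0,0,-0.0018],[0,0,0],0],[[0,0,-0.0018],[0,0,0],0.7],[[0,0,-0.0018],[0,0,0],0.8],[[0,0,-0.0018],[0,0,0],0.8],[[0,0,-0.0018],[0,0,0],0.8],[[0,0,-0.005],[0,0,0],0.8],[[0,0,-0.02],[0,0,0],0.8],[[0,0,-0.06],[0,0,0],0],[[0,0,-0.12],[0,0,0],-0.5],[[0,0,-0.12],[0,0,0],-0.5],[[0,0,-0.12],[0,0,0],-0.5]]'

```text
time: 16.98
ee_pos: [0.542, 0.112, 0.1449]
tcp_rot: [[-0.115, 0.993, 0.0], [0.993, 0.115, 0.0], [0.0, 0.0, -1.0]]
contact_force: [0.4, -0.9, -0.2]
gripper_width: 0.0416
finger_force: 0.0
```

```bash
cat > l.py <<'E'
from h import *
np.set_printoptions(precision=4,suppress=True,linewidth=150)
p=vision.read_camera("side"); W=cloud(p); ok=p["depth"]>0; b=p["frame"].astype(int).min(2)
k=ok&(b>110)&(np.hypot(W[...,0]-.5425,W[...,1]-.112)<.034)&(W[...,2]>.05)&(W[...,2]<.085)
print("roll top",np.percentile(W[k][:,2],[50,90,97])); T=W[k&(W[...,2]>.067)]; print((T.min(0)+T.max(0))/2,np.ptp(T,axis=0))
k=ok&(np.hypot(W[...,0]-.459,W[...,1]-.172)<.03)&(W[...,2]>.088)&(W[...,2]<.106)&(b<90); print("knob",W[k].min(0),W[k].max(0),k.sum())
o=arm.get_obs(); R=o["tcp_rot"]; E=o["ee_pos"]; print(E,o["qpos"])
c=np.array([.4590,.1715,0]); h=np.array([.5192,.1886,0]); f=np.degrees(np.arctan2(*(c-h)[1::-1])); print("phi",f,"len",np.linalg.norm(c-h))
print("above knob", R.T@(np.array([c[0],c[1],E[2]])-E))
# arc in the tool frame at start pose (x yaw = phi-180)
y=np.radians(f-180); Rt=np.array([[np.cos(y),np.sin(y),0],[np.sin(y),-np.cos(y),0],[0,0,-1]])
for d in np.arange(0,101,5):
    a=np.radians(f+d); P=h+.0620*np.array([np.cos(a),np.sin(a),0]); print(d,(Rt.T@(P-c)).round(4)[:2],"wz",-round(d/6,2))
E
python3 l.py
```

```text
roll top [0.069  0.071  0.0717]
[0.5412 0.1111 0.07  ] [0.0622 0.0631 0.0059]
knob [0.4525 0.1639 0.0882] [0.4636 0.1743 0.1012] 38
[0.5417 0.1119 0.1442] [-0.5883 25.7551 80.6008 -0.0008 73.7308 -7.2172]
phi -164.142635297716 len 0.06258154680095401
above knob [ 0.0687 -0.0753  0.0001]
0 [ 0.0006 -0.    ] wz -0.0
5 [0.0008 0.0054] wz -0.83
10 [0.0015 0.0108] wz -1.67
15 [0.0027 0.016 ] wz -2.5
20 [0.0043 0.0212] wz -3.33
25 [0.0064 0.0262] wz -4.17
30 [0.0089 0.031 ] wz -5.0
35 [0.0118 0.0356] wz -5.83
40 [0.0151 0.0399] wz -6.67
45 [0.0187 0.0438] wz -7.5
50 [0.0227 0.0475] wz -8.33
55 [0.027  0.0508] wz -9.17
60 [0.0316 0.0537] wz -10.0
65 [0.0364 0.0562] wz -10.83
70 [0.0414 0.0583] wz -11.67
75 [0.0465 0.0599] wz -12.5
80 [0.0518 0.0611] wz -13.33
85 [0.0572 0.0618] wz -14.17
90 [0.0626 0.062 ] wz -15.0
95 [0.068  0.0618] wz -15.83
100 [0.0733 0.0611] wz -16.67
```

Call:
servo_tool --moves '[[[0.0687,-0.0753,0],[0,0,13.46],-0.45],[[0.0687,-0.0753,0],[0,0,13.46],-0.45],[[0.0687,-0.0753,0],[0,0,13.46],-0.45],[[0.0687,-0.0753,0],[0,0,13.46],-0.45],[[0.0687,-0.0753,0],[0,0,13.46],-0.45],[[0.0687,-0.0753,0],[0,0,13.46],-0.45],[[0.0687,-0.0753,0],[0,0,13.46],-0.45],[[0.0687,-0.0753,0],[0,0,13.46],-0.45],[[0.0687,-0.0753,0],[0,0,13.46],-0.45],[[0.0687,-0.0753,0],[0,0,13.46],-0.45],[[0.0687,-0.0753,0.03],[0,0,13.46],-0.45],[[0.0687,-0.0753,0.055],[0,0,13.46],-0.45],[[0.0687,-0.0753,0.062],[0,0,13.46],-0.45],[[0.0687,-0.0753,0.066],[0,0,13.46],-0.45],[[0.0687,-0.0753,0.07],[0,0,13.46],-0.45],[[0.0687,-0.0753,0.07],[0,0,13.46],-0.45]]'

```text
time: 19.02
ee_pos: [0.4597, 0.1715, 0.075]
tcp_rot: [[0.962, 0.274, 0.0], [0.274, -0.962, 0.0], [0.0, 0.0, -1.0]]
contact_force: [0.2, 0.4, 0.8]
gripper_width: 0.0246
finger_force: 0.0
```

Call:
servo_tool --moves '[[[0,0,0.006],[0,0,0],-0.45],[[0,0,0.011],[0,0,0],-0.45],[[0,0,0.011],[0,0,0],-0.45],[[0.0008,0.0054,0.011],[0,0,-0.83],-0.45],[[0.0015,0.0108,0.011],[0,0,-1.67],-0.45],[[0.0027,0.016,0.011],[0,0,-2.5],-0.45],[[0.0043,0.0212,0.011],[0,0,-3.33],-0.45]]'

```text
time: 19.9
ee_pos: [0.4694, 0.1523, 0.0637]
tcp_rot: [[0.809, 0.588, -0.0], [0.588, -0.809, 0.0], [-0.0, -0.001, -1.0]]
contact_force: [-0.7, 1.6, 0.2]
gripper_width: 0.0245
finger_force: 0.7
```

Call:
servo_tool --moves '[[[0.0003,0.0054,0],[0,0,-0.83],-0.45],[[0.001,0.0108,0],[0,0,-1.67],-0.45],[[0.0021,0.016,0],[0,0,-2.5],-0.45],[[0.0037,0.0212,0],[0,0,-3.33],-0.45],[[0.0058,0.0262,0],[0,0,-4.17],-0.45],[[0.0083,0.031,0],[0,0,-5],-0.45],[[0.0112,0.0356,0],[0,0,-5.83],-0.45],[[0.0145,0.0399,0],[0,0,-6.67],-0.45],[[0.0181,0.0438,0],[0,0,-7.5],-0.45],[[0.0221,0.0475,0],[0,0,-8.33],-0.45],[[0.0264,0.0508,0],[0,0,-9.17],-0.45],[[0.031,0.0537,0],[0,0,-10],-0.45],[[0.031,0.0537,0],[0,0,-10],-0.45]]'

```text
time: 21.52
ee_pos: [0.5263, 0.1269, 0.0637]
tcp_rot: [[-0.101, 0.995, 0.0], [0.995, 0.101, -0.0], [-0.0, 0.0, -1.0]]
contact_force: [0.0, 0.7, 0.2]
gripper_width: 0.0242
finger_force: 0.0
```

Call:
servo_tool --moves '[[[0.0003,0.0054,0],[0,0,-0.83],-0.45],[[0.001,0.0108,0],[0,0,-1.67],-0.45],[[0.0015,0.013,0],[0,0,-2],-0.45],[[0.0019,0.015,0],[0,0,-2.33],-0.45],[[0.0019,0.015,0],[0,0,-2.33],-0.45]]'

```text
time: 22.15
ee_pos: [0.5409, 0.1303, 0.0637]
tcp_rot: [[-0.339, 0.941, 0.0], [0.941, 0.339, -0.0], [-0.0, 0.0, -1.0]]
contact_force: [-1.2, 0.2, 0.4]
gripper_width: 0.0239
finger_force: 0.2
```

```bash
cat > m.py <<'E'
from h import *
import sys
np.set_printoptions(precision=4,suppress=True,linewidth=150)
p=vision.read_camera("side"); W=cloud(p); ok=p["depth"]>0; f=p["frame"]
h=np.array([.5192,.1886])
for n in("top","side"):
    q=p if n=="side" else vision.read_camera(n)
    for r in landmark_of("lock_knob",q)[:2]:
        uv=np.array(r["location"])*[640,480]; X=ray(q,uv,.1015); d=X[:2]-h; print(n,round(r["score"],2),X,"len",np.hypot(*d),"joint",1.9+np.radians((np.degrees(np.arctan2(d[1],d[0]))+73.2+180)%360-180))
q=cv2.projectPoints(np.array([[.53,.14,.07]]),p["rvec"],p["tvec"],p["K"],None)[0].ravel().astype(int)
cv2.imwrite("pics/"+sys.argv[1],cv2.resize(cv2.cvtColor(f,cv2.COLOR_RGB2BGR)[q[1]-60:q[1]+60,q[0]-80:q[0]+80],(800,600)))
E
python3 m.py m1.png
```

```text
side 0.55 [0.5356 0.1267 0.1015] len 0.06402210007293642 joint 1.86532480508556
```

View pics/m1.png

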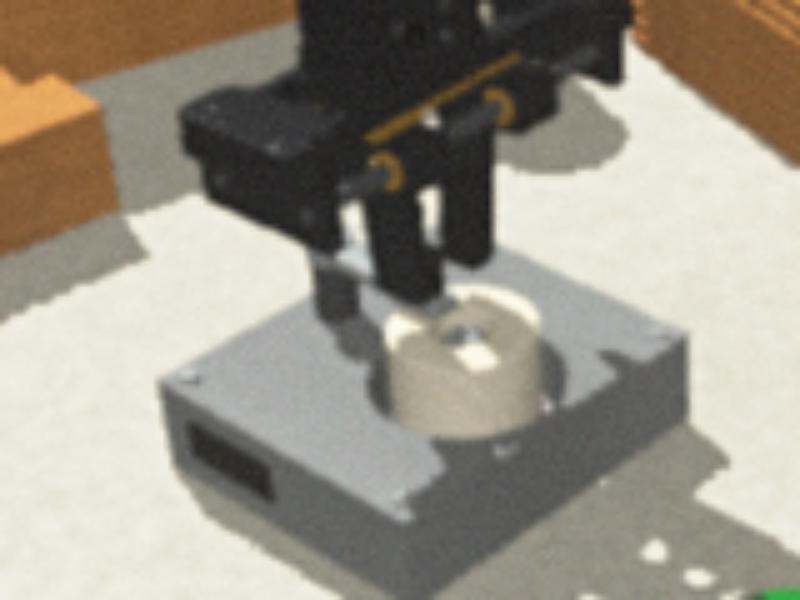

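The crop shows the roll home in the well and the bar between the fingers, reaching over the roll at about (430,300). The joint estimate is about 1.86. I'll push a little further until force shows the stop.

Call:
servo_tool --moves '[[[0.0001,0.0015,0],[0,0,-0.25],-0.45],[[0.0002,0.003,0],[0,0,-0.5],-0.45],[[0.0002,0.003,0],[0,0,-0.5],-0.45]]'

```text
time: 22.72
ee_pos: [0.5424, 0.1312, 0.0636]
tcp_rot: [[-0.389, 0.921, -0.003], [0.921, 0.389, -0.001], [0.001, -0.003, -1.0]]
contact_force: [-6.3, -2.4, 2.8]
gripper_width: 0.0241
finger_force: 3.5
```

Call:
servo_tool --moves '[[[0,0.0008,0],[0,0,0],-0.45],[[0,0.0008,0],[0,0,0],-0.45],[[0,0.0008,0],[0,0,0],-0.45]]'

```text
time: 23.1
ee_pos: [0.5424, 0.1313, 0.0636]
tcp_rot: [[-0.389, 0.921, -0.005], [0.921, 0.389, -0.001], [0.001, -0.005, -1.0]]
contact_force: [-9.3, -4.1, 5.4]
gripper_width: 0.0242
finger_force: 5.0
```

Force rises without motion, so the arm is at its stop. Back off to centre over the knob and lift away.

Call:
servo_tool --moves '[[[0,-0.003,0],[0,0,0],-0.45],[[0,-0.0055,0],[0,0,0],-0.45],[[0,-0.0055,0],[0,0,0],-0.45],[[0,-0.0055,-0.01],[0,0,0],-0.45],[[0,-0.0055,-0.03],[0,0,0],-0.45],[[0,-0.0055,-0.08],[0,0,0],-0.45],[[0,-0.0055,-0.14],[0,0,0],-0.45],[[0,-0.0055,-0.2],[0,0,0],-0.45],[[0,-0.0055,-0.2],[0,0,0],-0.45],[[0,-0.0055,-0.2],[0,0,0],-0.45],[[0,-0.0055,-0.2],[0,0,0],-0.45]]'

```text
time: 24.48
ee_pos: [0.5388, 0.1297, 0.2623]
tcp_rot: [[-0.388, 0.922, -0.003], [0.922, 0.388, -0.0], [0.001, -0.003, -1.0]]
contact_force: [-0.0, 0.0, 0.4]
gripper_width: 0.0244
finger_force: 0.0
```

```bash
python3 m.py m2.png; python3 l.py | head -2
```

```text
top 0.73 [0.5396 0.1268 0.1015] len 0.06509353213956567 joint 1.9256539871618197
side 0.84 [0.5378 0.1279 0.1015] len 0.06348283265547673 joint 1.9039692824109564
side 0.35 [0.4816 0.0181 0.1015] len 0.1746321990155037 joint 1.3900631469626095
roll top [0.0689 0.0713 0.0795]
[0.542  0.1113 0.0748] [0.0625 0.0621 0.0155]Traceback (most recent call last):
  File "l.py", line 6, in <module>
    k=ok&(np.hypot(W[...,0]-.459,W[...,1]-.172)<.03)&(W[...,2]>.088)&(W[...,2]<.106)&(b<90); print("knob",W[k].min(0),W[k].max(0),k.sum())
                                                                                                          ~~~~~~~~^^^
    return umr_minimum(a, axis, None, out, keepdims, initial, where)
ValueError: zero-size array to reduction operation minimum which has no identity
```

View pics/m2.png

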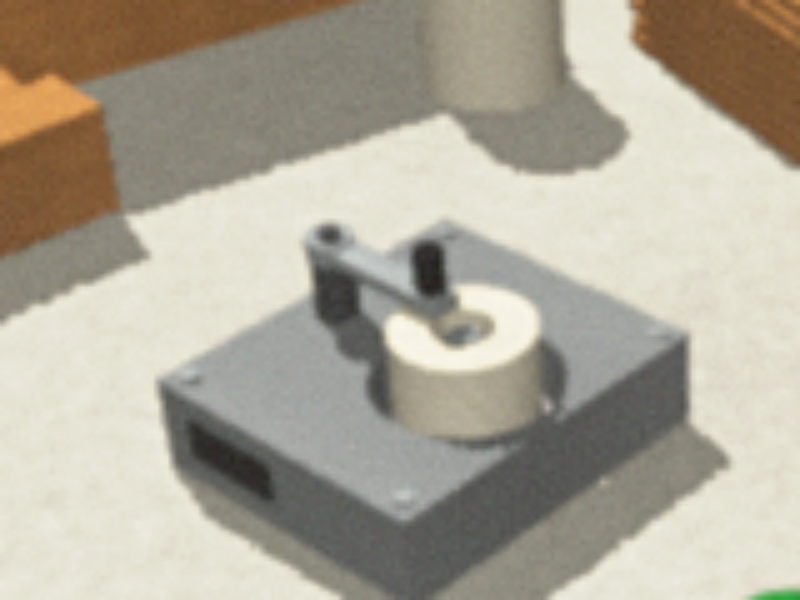

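The crop shows the roll home at (463,360) and the lock arm from (328,240) to its knob at (430,265) over the roll. The joint measures about 1.9 rad and the gripper is clear.

```bash
python3 -c "
from bench import ticket
print(ticket.close_job())"
```

```text
the job is handed in; nothing more can be done
None
```

The medium roll is on the spindle over the dogs and pressed fully home, the lock arm is at its stop (about 1.9 rad by camera), I never touched the other two rolls, and the job is handed in; no verdict came back.

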